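# Shut a row of flip-top vials with one finger

## Task

Close up the samples: starting at the rack's thumb-tab end, run your closed fingertips gently along the row of vials so that each lid is swung over and left shut, one after another to the last. Grasp nothing; do not lift, tip or shove the rack, leave the bottle, beaker and tip box where they stand, and finish clear of everything.

Things in the scene. Friction and masses are not known exactly. Their poses are not given: they have to be found in the camera images.
- rack: Loose aluminium rack, about 1.3 kg, foot 64 x 196 mm, holding five fixed flip-top vials (25 mm diameter, mouths 60 mm above the bench) in a row along its y axis at y = -76, -38, 0, 38, 76 mm. Origin: centre of the underside, z up. Vial 1 is at the -y end, where a flat thumb tab 34 mm wide sticks out to y = -130 mm, 34 to 40 mm above the bench; the +y end is plain.
- row_first (a point): Centre of the top of vial 1's lid as it lies when shut (64.5 mm above the bench); fixed on the rack, thumb-tab end. Lids: white discs, 28 mm diameter, 4 mm thick; each hinge is on its vial's side nearest the tab end (rack -y), 15.5 mm from the vial's centre, 60.5 mm above the bench, so lids shut by swinging towards the plain end (+y). Standing open they reach up to 95 mm.
- row_last (a point): Centre of the top of vial 5's lid as it lies when shut (64.5 mm above the bench); fixed on the rack, plain end, 152 mm along rack +y from row_first. The hinges are stiff: a lid stays at the angle where it is left, and a few newtons move it. A lid passed over, hinge to front edge, by a fingertip 1 to 3 mm above the shut-lid height stays down.
- reagent_bottle: Bystander: amber bottle, 42 mm diameter, 85 mm tall, beside the rack (centre 88 to 100 mm from the row on the rack's +x side, towards the first vial). Origin: centre of its underside, z up.
- beaker: Bystander: open glass beaker, 60 mm diameter, 70 mm tall, beside the rack (centre 88 to 100 mm from the row on the rack's -x side). Origin: centre of its underside, z up.
- tip_box: Bystander: grey box with a clear top, 60 x 60 x 52 mm, beside the rack (centre 90 to 102 mm from the row on the rack's +x side, towards the last vial). Origin: centre of its underside, z up.
- lid1 (a joint): Hinge of the lid of vial 1, the one next to the thumb tab: 0 = shut flat, 1.57 = standing upright, 2.0 = leaning back against its stop; starts open, 1.35 to 1.95.
- lid2 (a joint): Hinge of the lid of vial 2, counted from the thumb-tab end: 0 = shut flat, 1.57 = standing upright, 2.0 = leaning back against its stop; starts open, 1.35 to 1.95.
- lid3 (a joint): Hinge of the lid of vial 3, counted from the thumb-tab end: 0 = shut flat, 1.57 = standing upright, 2.0 = leaning back against its stop; starts open, 1.35 to 1.95.
- lid4 (a joint): Hinge of the lid of vial 4, counted from the thumb-tab end: 0 = shut flat, 1.57 = standing upright, 2.0 = leaning back against its stop; starts open, 1.35 to 1.95.
- lid5 (a joint): Hinge of the lid of vial 5, counted from the thumb-tab end: 0 = shut flat, 1.57 = standing upright, 2.0 = leaning back against its stop; starts open, 1.35 to 1.95.

How it is judged:
On the way, in this order (a step that is already met when the one before it is completed fails the run):
1. the lid of vial 1 is shut (value of joint lid1 below 0.15 rad), for 0.1 s.
2. the lid of vial 2 is shut (value of joint lid2 below 0.15 rad), for 0.1 s.
3. the lid of vial 3 is shut (value of joint lid3 below 0.15 rad), for 0.1 s.
4. the lid of vial 4 is shut (value of joint lid4 below 0.15 rad), for 0.1 s.
5. the lid of vial 5 is shut (value of joint lid5 below 0.15 rad), for 0.1 s.
At the end, for the whole second after the job is handed in: All five lids are shut (hinge below 0.15 rad, front edge within about 4 mm of fully down); the rack stands level, at rest and within 20 mm of where it was; the bottle, beaker and tip box stand upright within 15 mm of where they were (value of joint each of lid1, lid2, lid3, lid4, lid5 below 0.15 rad and distance of rack from where it was at the start of the episode below 0.02 m and angle between rack's own z axis and vertical below 0.05 rad and linear speed of rack below 0.01 m/s and distance of each of reagent_bottle, beaker, tip_box from where it was at the start of the episode below 0.015 m and angle between each of reagent_bottle, beaker, tip_box's own z axis and vertical below 0.1 rad); the robot touches nothing.
It fails at once if the rack is shoved more than 20 mm (distance of rack from where it was at the start of the episode above 0.02 m).
It fails at once if the rack is lifted or tipped (height (world z) of rack above 0.008 m or angle between rack's own z axis and vertical above 0.12 rad).
It fails at once if the rack, vials or lids are pushed with more than 30 N (contact force between any of the fingers, the arm and rack above 30 N).
It fails at once if a bystander is moved more than 15 mm or tipped (distance of any of reagent_bottle, beaker, tip_box from where it was at the start of the episode above 0.015 m or angle between any of reagent_bottle, beaker, tip_box's own z axis and vertical above 0.2 rad).
It also fails if it takes over 51 s, if anything falls off the work surface, if the arm or the gripper's body presses on something with over 40 N, if the wrist force passes 120 N, or if a joint passes its speed limit or range.

## Robot

A 6-joint arm with a two-finger parallel gripper is mounted at the origin on the work surface. World frame = base frame: x ahead of the robot, y to its left, z up, the work surface at z = 0. Lengths are in m, angles in rad, forces in N, time in s.
With the tool pointing down it reaches from about 0.3 to 0.825 m from the base axis. Payload 5.4 kg.
Tool frame: the origin (TCP) lies at the very end of the fingers, on their centre line; the grasp point (between the pads) lies 19 mm behind it; z points along the fingers, x is the direction in which the jaws open and shut, and the axes are right-handed (so a half turn about z gives the same grasp; the last joint's range is limited). The gripper opens to 92 mm and grips with 3 to 60 N. Pads are 20 mm wide; open, the fingers measure 128 mm over their backs; the gripper's body (75 mm by 189 mm) begins 69 mm behind the grasp point.
Start: joints at [-0.21, 0.158, 1.597, -0, 1.386, -0.21], TCP at [0.575, -0, 0.215] pointing down, gripper open.
Joint ranges: [-2.91, 2.91], [-0.94, 2.29], [0.18, 2.7], [-1.29, 4.43], [0.17, 2.64], [-3, 3]. Speed limits (rad/s): [2.57, 2.57, 3.14, 3.14, 3.14, 3.14].

## Interface

Orientations are given as a rotation vector (axis times angle).
In Python, from workcell import bot gives the robot as it stands. Calls block until the motion is done:
- bot.goto(position, orientation): joint-space move of the TCP to a pose.
- bot.line_to(position, rot=None, max_speed=0.15): straight line of the TCP; rot=None keeps the orientation; max_speed is the mean speed in m/s.
- bot.set_joints(angles): joint-space move.
- bot.set_gripper(opening, newtons=None): opening from 0.0 (shut) to 1.0 (fully open); newtons is the grip in N (None keeps the last); returns when the fingers have stopped.
- bot.hold(seconds).
- bot.inverse_kinematics(position, orientation): joint angles nearest the present ones, or None.
- bot.read_camera(name): name is "scene" or "side" or "wrist"; returns a dict with "pixels" (384x512x3 uint8, blue, green, red), "fx", "fy", "cx", "cy" (pixels), "R" (3x3) and "t" (3): a world point X has camera coordinates R X + t. Camera axes: x right, y down, z forward; pixel columns grow to the right and rows downward; lengths in m; the calibration is good to about 2 mm. The wrist camera is an equidistant fisheye: a pixel r from the principal point sees the ray r / f radians off the axis. A picture is of the moment at which its call begins. There is no depth.
A pose or a line that the arm cannot do raises bot.MotionError and nothing moves.
- bot.job_done(): hands the job in, once; it reports no verdict.
Readings, each from a call of its own:
- bot.current_clock(): time.
- bot.current_joints(): joint angles.
- bot.current_joint_vel(): joint speeds.
- bot.current_effort(): joint torques, N m.
- bot.current_ee_pos(): TCP position.
- bot.current_tool_rot(): TCP orientation.
- bot.current_contact_force(): force on the tool from outside, world axes, zero at the start.
- bot.current_ft_torque(): the same for the moment, N m.
- bot.current_opening(): opening from 0.0 (shut) to 1.0 (fully open).
Only numpy, scipy, OpenCV 4.12 (cv2) and the standard library are available. Lean on these libraries where they do the work, as an engineer would, in place of code of your own. Each camera call takes 0.05 s, during which the arm holds its last target.

## Working session

There is one attempt and no reset: what is moved stays moved. The work goes in short steps, each a Python script; the robot and the scene stay as the last script left them, time stands still between calls to the robot, and variables do not carry over. Pictures are saved under pics/ and viewed, and the job is handed in when it is done.

```bash
mkdir -p pics; python3 - <<'E'
from workcell import bot
import cv2,numpy as np
for n in ["scene","side","wrist"]:
    c=bot.read_camera(n); cv2.imwrite(f"pics/{n}0.png",c["pixels"])
    print(n,c["fx"],c["fy"],c["cx"],c["cy"],np.round(c["R"],3).tolist(),np.round(c["t"],3))
print(bot.current_clock(),bot.current_tool_rot())
E
```

```text
scene 449.1368725981644 449.1368725981644 260.15226353583466 199.5458386345678 [[0.428, 0.904, -0.015], [0.611, -0.301, -0.732], [-0.666, 0.304, -0.681]] [-0.275 -0.294  1.118]
side 466.4296478765927 466.4296478765927 253.30505494509924 191.2413453396747 [[0.875, -0.484, 0.016], [-0.314, -0.591, -0.743], [0.369, 0.645, -0.669]] [-0.492  0.238  0.592]
wrist 297.3186396354542 297.3186396354542 254.05924507876426 189.3991290557024 [[1.0, 0.0, -0.002], [0.001, -0.967, 0.254], [-0.002, -0.254, -0.967]] [-0.573 -0.028  0.391]
0.15 [-3.14129112e+00  5.45735715e-05  2.30985512e-03]
```

View pics/scene0.png

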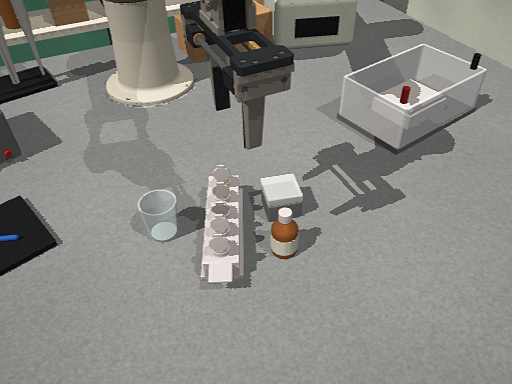

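View pics/side0.png

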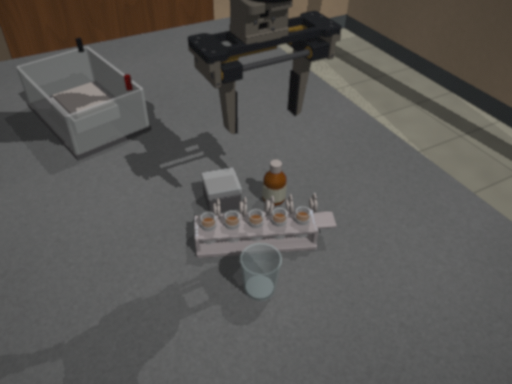

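View pics/wrist0.png

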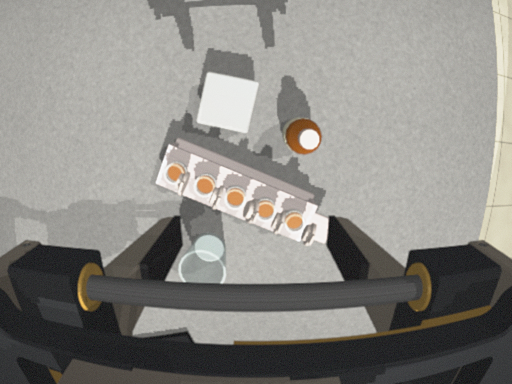

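The rack lies with its tab pointing away from the robot: tab at wrist (315,228), vial mouths from (295,222) to (175,173). The bottle is at (303,136), the tip box at (228,100) and the beaker at (205,265). I'll zoom in next.

```bash
python3 - <<'E'
import cv2,numpy as np
a=cv2.imread("pics/wrist0.png")[130:255,145:345]; cv2.imwrite("pics/w0z.png",cv2.resize(a,None,fx=4,fy=4,interpolation=cv2.INTER_CUBIC))
a=cv2.imread("pics/side0.png")[180:300,180:350]; cv2.imwrite("pics/s0z.png",cv2.resize(a,None,fx=4.7,fy=4.7,interpolation=cv2.INTER_CUBIC))
a=cv2.imread("pics/scene0.png")[155:290,130:310]; cv2.imwrite("pics/c0z.png",cv2.resize(a,None,fx=4.4,fy=4.4,interpolation=cv2.INTER_CUBIC))
E
```

```text
(no output)
```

View pics/w0z.png

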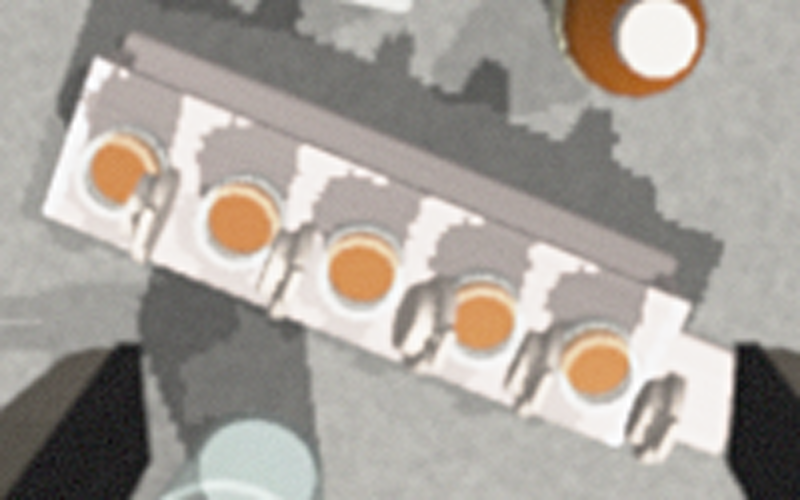

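View pics/s0z.png

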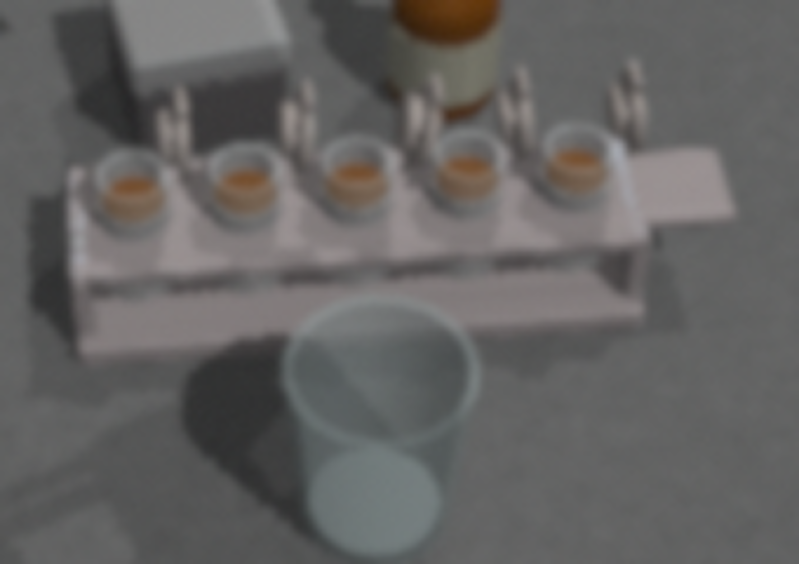

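View pics/c0z.png

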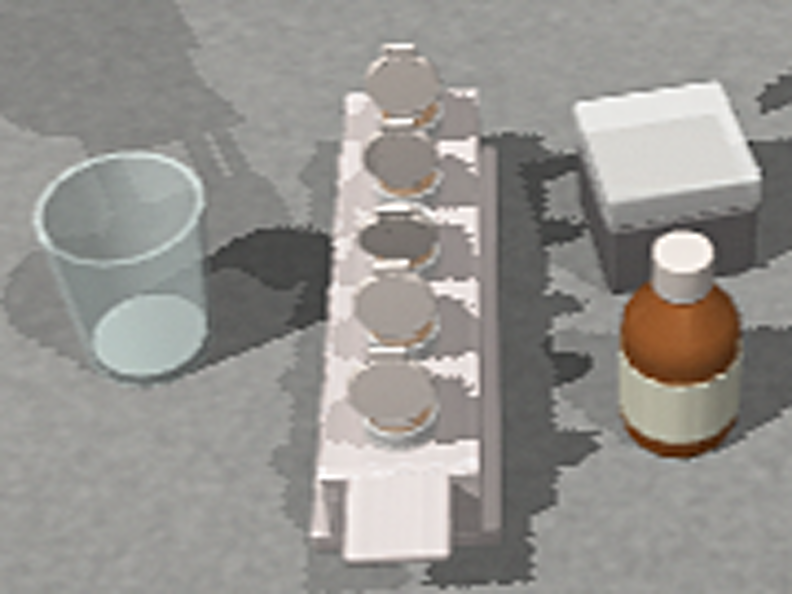

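Rim centres come from the wrist zoom, at plane z=60 mm. I'll cross-check them by triangulating the orange liquid in the wrist and side views.

```bash
cat > h.py <<'E'
import numpy as np,cv2
def ray(c,u,v,fish):
    x=(u-c["cx"])/c["fx"];y=(v-c["cy"])/c["fy"]
    if fish:
        r=np.hypot(x,y); d=np.array([x/r*np.sin(r),y/r*np.sin(r),np.cos(r)])
    else: d=np.array([x,y,1.])
    R=np.array(c["R"]);return -R.T@np.array(c["t"]),R.T@(d/np.linalg.norm(d))
def plane(c,u,v,z,fish=False):
    o,d=ray(c,u,v,fish);return o+d*(z-o[2])/d[2]
def tri(r1,r2):
    A=np.stack([r1[1],-r2[1]],1);s=np.linalg.lstsq(A,r2[0]-r1[0],rcond=None)[0]
    p,q=r1[0]+s[0]*r1[1],r2[0]+s[1]*r2[1];return (p+q)/2,np.linalg.norm(p-q)
E
python3 - <<'E'
from workcell import bot
from h import *
w=bot.read_camera("wrist");s=bot.read_camera("side")
def blobs(c):
    h=cv2.cvtColor(c["pixels"],cv2.COLOR_BGR2HSV);m=cv2.inRange(h,(5,110,70),(20,255,255))
    n,_,st,ce=cv2.connectedComponentsWithStats(m);return [(st[i,4],ce[i].round(1).tolist()) for i in range(1,n) if st[i,4]>12]
print(blobs(w));print(blobs(s))
Z=[(594,362),(482,313),(362,264),(243,217),(122,170)]
S=[(578,158),(468,162),(356,172),(245,178),(133,184)]
P=[]
for (a,b),(e,f) in zip(Z,S):
    u,v=145+a/4-.375,130+b/4-.375; us,vs=180+e/4.7-.4,180+f/4.7-.4
    P.append(plane(w,u,v,.06,True)); print(P[-1].round(4),plane(s,us,vs,.06).round(4),tri(ray(w,u,v,True),ray(s,us,vs,False)))
P=np.array(P);k=np.arange(-2,3)*.038;m=P.mean(0);dr=(k[:,None]*(P-m)).sum(0)/(k**2).sum();print(m,dr,np.linalg.norm(dr),np.degrees(np.arctan2(dr[1],dr[0])),(P-m-k[:,None]*dr).round(4))
E
```

```text
[(np.int32(584), [299.6, 134.4]), (np.int32(131), [173.7, 172.4]), (np.int32(162), [204.4, 185.4]), (np.int32(157), [234.9, 197.9]), (np.int32(139), [265.2, 210.0]), (np.int32(128), [294.0, 221.8]), (np.int32(547), [86.6, 286.0]), (np.int32(505), [421.0, 286.6]), (np.int32(991), [390.0, 327.9]), (np.int32(79), [55.5, 375.0])]
[(np.int32(827), [24.1, 31.2]), (np.int32(970), [50.2, 24.3]), (np.int32(578), [76.7, 23.5]), (np.int32(3293), [145.9, 15.6]), (np.int32(20), [82.8, 8.7]), (np.int32(54), [295.8, 27.7]), (np.int32(22), [12.5, 52.7]), (np.int32(264), [275.9, 179.6]), (np.int32(17), [279.3, 215.0]), (np.int32(19), [232.0, 218.0]), (np.int32(14), [255.5, 216.6]), (np.int32(16), [208.1, 219.3])]
[ 0.6192 -0.0503  0.06  ] [ 0.6183 -0.0593  0.06  ] (array([ 0.62130831, -0.05354068,  0.05306223]), np.float64(0.0025721085844710874))
[ 0.5862 -0.0351  0.06  ] [ 0.5844 -0.0435  0.06  ] (array([ 0.5872344 , -0.03771533,  0.05341835]), np.float64(0.0017964562503497872))
[ 0.552  -0.0205  0.06  ] [ 0.5487 -0.0299  0.06  ] (array([ 0.55200276, -0.02300389,  0.05233217]), np.float64(0.001201931724871118))
[ 0.5184 -0.0068  0.06  ] [ 0.5146 -0.0149  0.06  ] (array([ 0.51740892, -0.00859409,  0.05308646]), np.float64(0.0005125574331966935))
[0.4836 0.007  0.06  ] [4.805e-01 1.000e-04 6.000e-02] (array([0.48234411, 0.00569913, 0.05418956]), np.float64(0.0007533062190455011))
[ 0.55186532 -0.02114981  0.06      ] [-0.89172446  0.37641452  0.        ] 0.9679154900302515 157.11443047574113 [[-0.0005 -0.0006  0.    ]
 [ 0.0004  0.0003  0.    ]
 [ 0.0001  0.0006  0.    ]
 [ 0.0004  0.      0.    ]
 [-0.0005 -0.0004  0.    ]]
```

The wrist and side views agree on the row's direction (about 157°), but in y they differ by a few mm. I'll shut the gripper, move aligned behind the tab end, and measure again from there.

```bash
python3 - <<'E'
from workcell import bot
from h import *
from scipy.spatial.transform import Rotation as R
print(bot.current_clock())
a=np.radians(156.9);u=np.array([np.cos(a),np.sin(a),0]);m=np.array([.5520,-.0230,0])
z=np.array([0,0,-1.]);x=np.cross(u,z)
rv=R.from_matrix(np.stack([x,u,z],1)).as_rotvec()
p=m-u*.150+[0,0,.17]
q=bot.inverse_kinematics(p,rv);print(p,rv,q)
bot.set_gripper(0.0);print(bot.current_clock())
bot.goto(p,rv)
print(bot.current_clock(),bot.current_ee_pos())
for n in ["scene","side","wrist"]:
    c=bot.read_camera(n); cv2.imwrite(f"pics/{n}1.png",c["pixels"])
    if n=="wrist": import pickle;pickle.dump(c,open("w1.pkl","wb"))
E
```

```text
0.25
[ 0.68997322 -0.08185057  0.17      ] [ 1.73167437 -2.62124174 -0.        ] [-2.91509802e-01  4.96430842e-01  1.26469896e+00 -4.44089210e-16
  1.38046286e+00  1.68245758e+00]
1.6
3.2583 [ 0.6899373  -0.08170316  0.17013487]
```

View pics/wrist1.png

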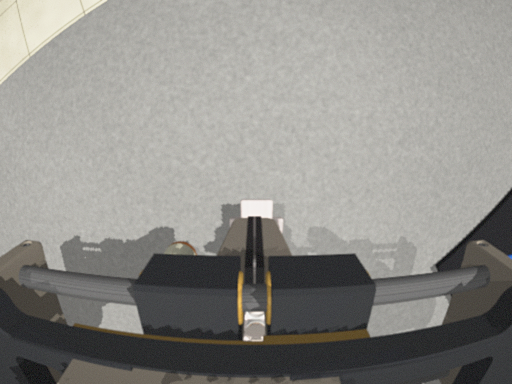

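View pics/scene1.png

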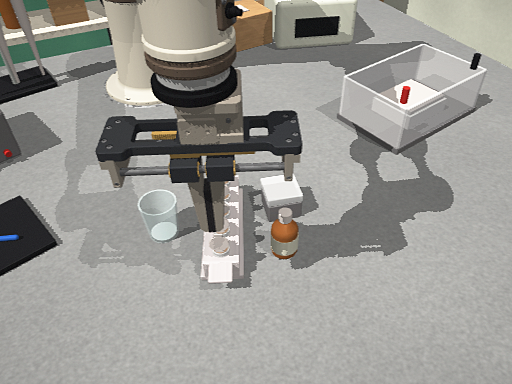

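The wrist camera is on the wrong side and faces away from the row. The tab at columns 241–272 is nicely centred on the fingers at about 255. I'll turn half a turn so the camera leads.

```bash
python3 - <<'E'
from workcell import bot
from h import *
import pickle
q=np.array(bot.current_joints());q[5]-=np.pi
bot.set_joints(q)
print(bot.current_clock(),bot.current_ee_pos(),bot.current_tool_rot())
c=bot.read_camera("wrist"); cv2.imwrite("pics/wrist2.png",c["pixels"]);pickle.dump(c,open("w2.pkl","wb"))
a=c["pixels"][90:290,150:360];cv2.imwrite("pics/wrist2z.png",cv2.resize(a,None,fx=3,fy=3,interpolation=cv2.INTER_CUBIC))
E
```

```text
6.0583 [ 0.68995102 -0.08167398  0.17021231] [2.62083396e+00 1.73187636e+00 2.34952152e-04]
```

View pics/wrist2z.png

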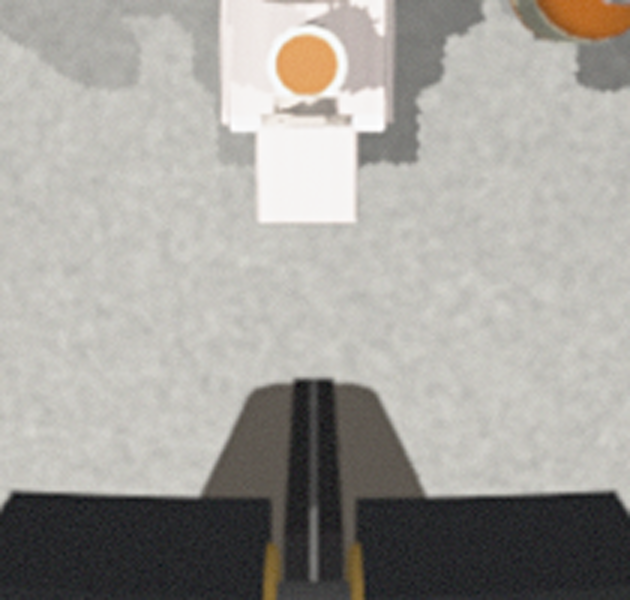

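View pics/wrist2.png

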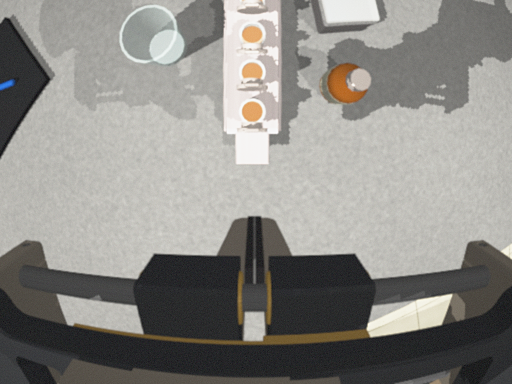

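The row is now directly ahead, with mouths at (252,111), (252,72) and (252,35), tab end at row 164 and fingertip centre at column 254.5.

```bash
python3 - <<'E'
from h import *
import pickle
c=pickle.load(open("w2.pkl","rb"))
h=cv2.cvtColor(c["pixels"],cv2.COLOR_BGR2HSV);m=cv2.inRange(h,(5,110,70),(20,255,255))
n,_,st,ce=cv2.connectedComponentsWithStats(m);print([(st[i].tolist(),ce[i].round(1).tolist()) for i in range(1,n) if st[i,4]>40])
a=np.radians(156.9);u=np.array([np.cos(a),np.sin(a),0]);l=np.array([-u[1],u[0],0]);mm=np.array([.5520,-.0230,0])
def rep(n,x,y,z):
    p=plane(c,x,y,z,True);print(n,p.round(4),"along %.1f lat %.1f"%((p-mm)@u*1e3,(p-mm)@l*1e3))
Z=lambda x,y:(150+x/3-.33,90+y/3-.33)
rep("tabL",*Z(257,222),.04);rep("tabR",*Z(356,222),.04);rep("tabLn",*Z(258,132),.04);rep("tabRn",*Z(357,132),.04)
rep("v1",*Z(306,63),.06);rep("v2",252,72,.06);rep("v3",252,35,.06)
rep("bottle?",347,83,.05);rep("TCP?",*Z(314,382),.17)
E
```

```text
[([243, 27, 19, 15, 228], [251.6, 34.0]), ([327, 63, 40, 40, 846], [342.6, 84.2]), ([243, 64, 19, 14, 224], [251.8, 70.7]), ([243, 102, 19, 19, 292], [251.8, 111.1]), ([237, 271, 6, 54, 207], [239.7, 298.6]), ([266, 271, 6, 54, 214], [268.5, 297.8]), ([74, 324, 295, 21, 1514], [256.4, 337.4])]
tabL [ 0.6636 -0.0912  0.04  ] along -129.3 lat 18.9
tabR [ 0.6768 -0.06    0.04  ] along -129.3 lat -14.9
tabLn [ 0.6355 -0.0785  0.04  ] along -98.5 lat 18.3
tabRn [ 0.6485 -0.0479  0.04  ] along -98.5 lat -15.0
v1 [ 0.6207 -0.0544  0.06  ] along -75.5 lat 2.0
v2 [ 0.587  -0.0398  0.06  ] along -38.8 lat 1.7
v3 [ 0.5535 -0.0255  0.06  ] along -2.4 lat 1.7
bottle? [0.6295 0.0445 0.05  ] along -44.8 lat -92.5
TCP? [ 0.6809 -0.0775  0.17  ] along -139.9 lat -0.5
```

The measurements agree: the tab end reads −129.3 mm (nominal −130), vial 1 −75.5 mm and the row about +1.8 mm lateral of my line. I'll shut lid 1 with an arc around its hinge, then check.

```bash
cat >> h.py <<'E'
_a=np.radians(156.9);U=np.array([np.cos(_a),np.sin(_a),0]);L=np.array([-U[1],U[0],0]);M=np.array([.5520,-.0230,0])+L*.0018
def pt(i,d,h): # leading edge d mm past hinge i, tip h mm above hinge height
    s=-76+38*(i-1)-15.5+d-10
    return M+U*s/1e3+np.array([0,0,(60.5+h)/1e3])
def go(bot,i,d,h,v=.05):
    bot.line_to(pt(i,d,h),max_speed=v)
    e=np.array(bot.current_ee_pos())-pt(i,d,h);f=np.array(bot.current_contact_force())
    print(i,d,h,"t%.2f"%bot.current_clock(),"err mm",(e*1e3).round(1),"F along %.1f lat %.1f z %.1f"%(f@U,f@L,f[2]))
ARC=[(0,20.5),(12,18.5),(20.8,13),(24,5.5),(32,5.5)]
E
python3 - <<'E'
from workcell import bot
from h import *
go(bot,1,-45,60,.1);go(bot,1,-40,20.5,.1)
for d,h in ARC: go(bot,1,d,h)
for n in ["scene","side","wrist"]:
    c=bot.read_camera(n); cv2.imwrite(f"pics/{n}3.png",c["pixels"])
a=cv2.imread("pics/wrist3.png")[20:250,150:360];b=cv2.imread("pics/side3.png")[150:300,170:360]
cv2.imwrite("pics/z3.png",np.hstack([cv2.resize(a,(400,438)),cv2.resize(b,(400,438*1))]))
E
```

```text
1 -45 60 t6.76 err mm [ 0.2 -0.1  0.3] F along 0.0 lat -0.3 z -1.0
1 -40 20.5 t7.31 err mm [ 0.1 -0.   0. ] F along -0.1 lat -0.6 z 0.8
1 0 20.5 t8.26 err mm [ 0.2 -0.1  0.1] F along -0.2 lat 0.2 z 0.9
1 12 18.5 t8.65 err mm [-0.4  0.2 -0.2] F along 1.0 lat -0.3 z -0.2
1 20.8 13 t9.01 err mm [-0.6  0.2 -0.5] F along -0.4 lat 0.1 z -0.2
1 24 5.5 t9.32 err mm [-0.3  0.1 -0.4] F along 0.5 lat -0.6 z -0.7
1 32 5.5 t9.63 err mm [-0.4  0.2 -0. ] F along 0.1 lat 1.2 z -0.5
```

View pics/z3.png

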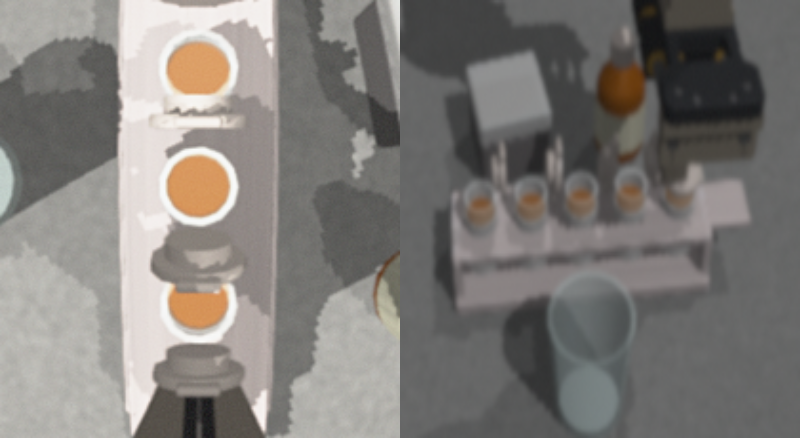

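```bash
python3 - <<'E'
import cv2,numpy as np
a=cv2.imread("pics/side3.png")[160:280,180:340];b=cv2.imread("pics/scene3.png")[150:290,130:310]
cv2.imwrite("pics/z3b.png",np.hstack([cv2.resize(a,(400,300),interpolation=2),cv2.resize(b,(386,300),interpolation=2)]))
E
```

```text
(no output)
```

View pics/z3b.png

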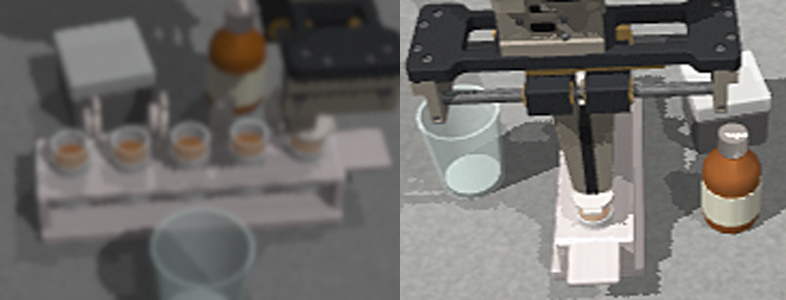

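The two crops don't agree clearly, so I'll view the full side and scene images.

```bash
python3 - <<'E'
from workcell import bot
from h import *
for n in ["side","scene"]:
    c=bot.read_camera(n); I=c["pixels"]
    def pr(X):
        x=np.array(c["R"])@X+np.array(c["t"]); return c["fx"]*x[0]/x[2]+c["cx"],c["fy"]*x[1]/x[2]+c["cy"]
    e=np.array(bot.current_ee_pos()); u,v=pr(e);print(n,"TCP",u,v,"20cm above",pr(e+[0,0,.09]))
    for i in range(1,6): print(pr(pt(i,10+15.5,0)))
    x0,y0=int(u)-80,int(v)-70
    x0=max(x0,0)
    J=I[y0:y0+120,x0:x0+160]; J=cv2.convertScaleAbs(J,alpha=1.6 if n=="side" else 1)
    cv2.imwrite(f"pics/{n}4.png",cv2.resize(J,(800,600),interpolation=2));print(x0,y0)
E
```

```text
side TCP 298.8068060652478 208.21323274243883 20cm above (np.float64(303.79266566523705), np.float64(163.901518066167))
(np.float64(302.46340988164036), np.float64(210.49184659349808))
(np.float64(278.9250124866696), np.float64(211.92735796291709))
(np.float64(255.17831748764837), np.float64(213.3755725582108))
(np.float64(231.22054767422503), np.float64(214.83665975017234))
(np.float64(207.0488762446385), np.float64(216.31079193397366))
218 138
scene TCP 218.83216267802104 233.9062762038083 20cm above (np.float64(213.47441312476113), np.float64(186.9790140096093))
(np.float64(219.0267385996426), np.float64(239.7967934268525))
(np.float64(219.7419772731875), np.float64(220.92139906507066))
(np.float64(220.40051599716583), np.float64(203.54233585531904))
(np.float64(221.00883997873092), np.float64(187.4884569524049))
(np.float64(221.57248173033344), np.float64(172.61375745170014))
138 163
```

View pics/side4.png

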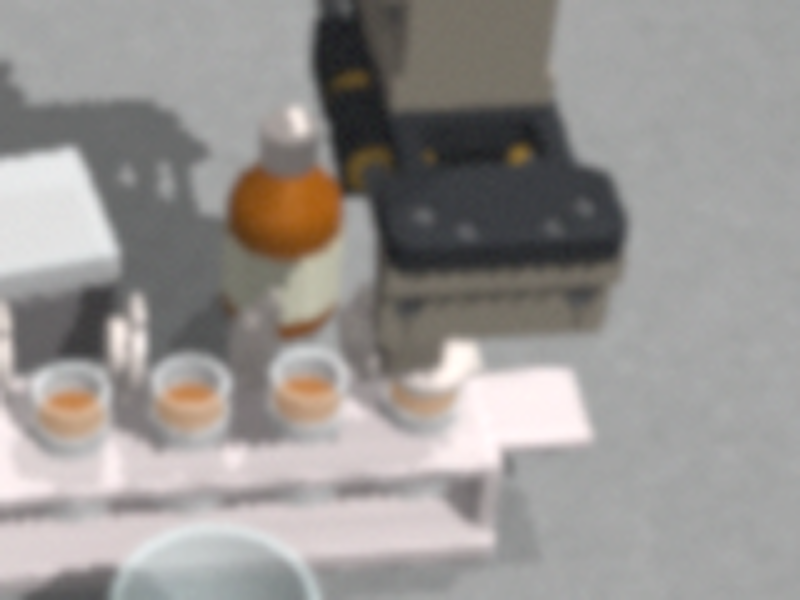

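View pics/scene4.png

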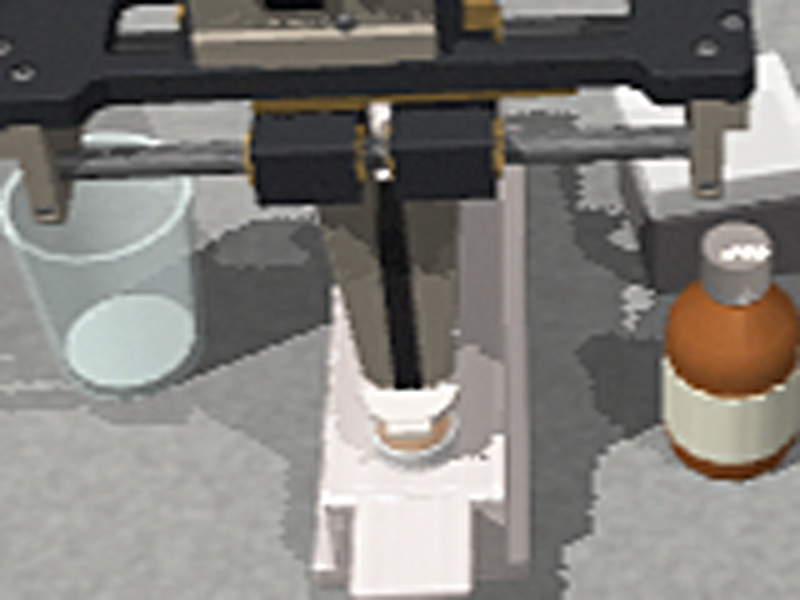

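The fingertip is on vial 1's shut lid. The white disc's tab-side half shows at its expected shut position (scene crop 405,405 and side crop 460,360), with the orange seen through the glass below. Forces stayed around 1 N. I'll continue with lid 2, then check.

```bash
python3 - <<'E'
from workcell import bot
from h import *
go(bot,2,-2,20.5)
for d,h in ARC: go(bot,2,d,h)
c=bot.read_camera("scene");d=bot.read_camera("side")
cv2.imwrite("pics/z5.png",np.hstack([cv2.resize(c["pixels"][160:290,160:290],(400,400),interpolation=2),cv2.resize(cv2.convertScaleAbs(d["pixels"][150:260,240:350],alpha=1.6),(400,400),interpolation=2)]))
E
```

```text
2 -2 20.5 t10.34 err mm [ 0.3 -0.1  0.6] F along -0.7 lat -0.8 z 0.6
2 0 20.5 t10.59 err mm [-0.3  0.1 -0.3] F along 0.5 lat -0.2 z -0.3
2 12 18.5 t10.98 err mm [-0.5  0.3 -0.2] F along 0.2 lat 0.5 z 0.2
2 20.8 13 t11.34 err mm [-0.5  0.2 -0.4] F along 0.4 lat 0.4 z -0.1
2 24 5.5 t11.66 err mm [-0.4  0.1 -0.5] F along 0.3 lat -0.7 z -0.3
2 32 5.5 t11.97 err mm [-0.3  0.2  0. ] F along -0.4 lat -0.7 z -0.7
```

View pics/z5.png

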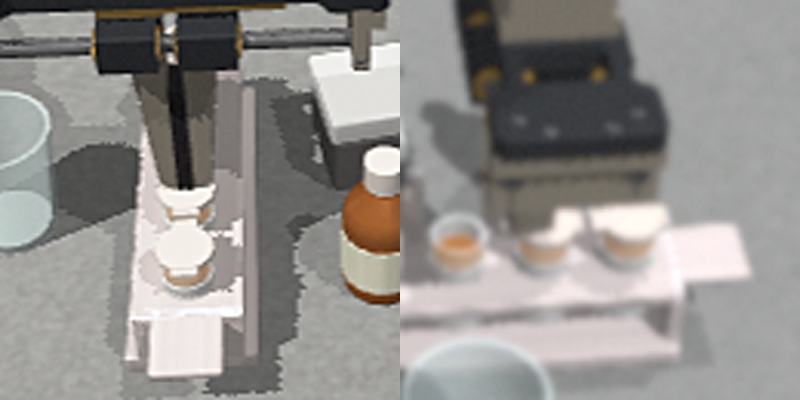

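Lid 1 lies down fully visible at scene (185,250) and side (630,218); lid 2 is under the finger. Before going on, I'll check lid 1's tilt closely.

```bash
python3 - <<'E'
from workcell import bot
from h import *
d=bot.read_camera("side");c=d
def pr(X):
    x=np.array(c["R"])@X+np.array(c["t"]); return np.array([c["fx"]*x[0]/x[2]+c["cx"],c["fy"]*x[1]/x[2]+c["cy"]])
I=cv2.convertScaleAbs(d["pixels"][190:230,270:330],alpha=1.6);I=cv2.resize(I,(780,520),interpolation=2)
for a,col in [(0,(0,255,0)),(.07,(255,0,0)),(.15,(0,0,255))]:
  P=[]
  for t in np.linspace(0,2*np.pi,60):
    dd,ll=15.5+14*np.cos(t),14*np.sin(t)
    X=pt(1,10+dd*np.cos(a)-4*np.sin(a),4*np.cos(a)+dd*np.sin(a))+L*ll/1e3
    P.append((pr(X)-[270,190]+.5)*13)
  cv2.polylines(I,[np.int32(P)],True,col,1)
cv2.imwrite("pics/z6.png",I)
E
```

```text
(no output)
```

View pics/z6.png

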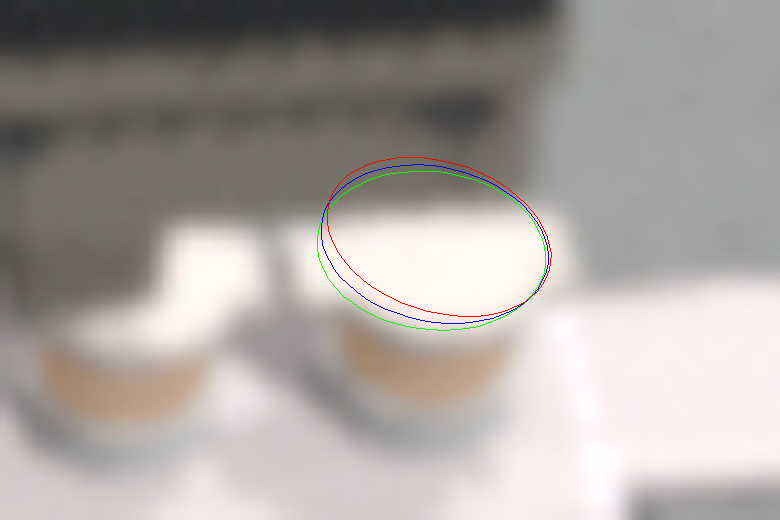

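Lid 1 is flat: its outline extends as low and as far forward as the shut (green) ellipse. Lids 3–5 next, then I'll retreat.

```bash
python3 - <<'E'
from workcell import bot
from h import *
for i in (3,4,5):
    go(bot,i,-2,20.5)
    for d,h in ARC: go(bot,i,d,h)
go(bot,5,45,5.5);go(bot,5,60,60,.1);go(bot,5,60,170,.15)
q=np.array(bot.current_joints());print(q.round(3))
bot.hold(.3)
print(bot.current_clock())
c=bot.read_camera("scene");d=bot.read_camera("side");w=bot.read_camera("wrist")
cv2.imwrite("pics/z7.png",np.hstack([cv2.resize(c["pixels"][155:290,130:310],(400,300),interpolation=2),cv2.resize(cv2.convertScaleAbs(d["pixels"][170:290,180:340],alpha=1.6),(400,300),interpolation=2)]))
cv2.imwrite("pics/w7.png",w["pixels"])
E
```

```text
3 -2 20.5 t12.57 err mm [ 0.3 -0.1  0.6] F along 0.1 lat 0.5 z -1.0
3 0 20.5 t12.82 err mm [-0.3  0.1 -0.3] F along 0.7 lat 0.4 z 0.1
3 12 18.5 t13.22 err mm [-0.5  0.2 -0.2] F along 0.0 lat -0.0 z -0.2
3 20.8 13 t13.57 err mm [-0.5  0.2 -0.4] F along 0.5 lat 0.2 z -0.6
3 24 5.5 t13.89 err mm [-0.3  0.1 -0.4] F along -0.5 lat 0.6 z 0.2
3 32 5.5 t14.20 err mm [-0.3  0.2  0. ] F along 0.7 lat -0.1 z -0.1
4 -2 20.5 t14.66 err mm [ 0.3 -0.   0.5] F along -0.2 lat 0.7 z -0.2
4 0 20.5 t14.91 err mm [-0.3  0.1 -0.2] F along -0.2 lat -0.0 z 0.0
4 12 18.5 t15.30 err mm [-0.5  0.2 -0.2] F along 0.0 lat 0.5 z 0.3
4 20.8 13 t15.66 err mm [-0.5  0.2 -0.3] F along 0.4 lat -0.2 z 0.5
4 24 5.5 t15.97 err mm [-0.4  0.1 -0.4] F along 0.4 lat -0.8 z -1.2
4 32 5.5 t16.28 err mm [-0.3  0.2  0. ] F along 0.5 lat 1.5 z -0.4
5 -2 20.5 t16.74 err mm [ 0.3 -0.1  0.5] F along 0.2 lat 0.3 z 0.6
5 0 20.5 t16.99 err mm [-0.3  0.1 -0.3] F along -0.7 lat -0.8 z 0.0
5 12 18.5 t17.38 err mm [-0.5  0.2 -0.2] F along -0.4 lat -0.3 z 0.5
5 20.8 13 t17.74 err mm [-0.5  0.2 -0.3] F along -0.5 lat -0.2 z -0.2
5 24 5.5 t18.06 err mm [-0.4  0.1 -0.4] F along -0.9 lat 0.0 z -1.3
5 32 5.5 t18.37 err mm [-0.4  0.2 -0. ] F along 0.2 lat -0.5 z -0.0
5 45 5.5 t18.77 err mm [-0.2  0.1  0. ] F along -0.5 lat -0.1 z 1.1
5 60 60 t19.49 err mm [-0.2 -0.  -0.4] F along -0.1 lat -0.2 z 0.1
5 60 170 t20.38 err mm [-0.7  0.1 -1.3] F along 0.1 lat 0.1 z -0.5
[-0.228 -0.188  1.911 -0.     1.421 -1.396]
20.675
```

View pics/z7.png

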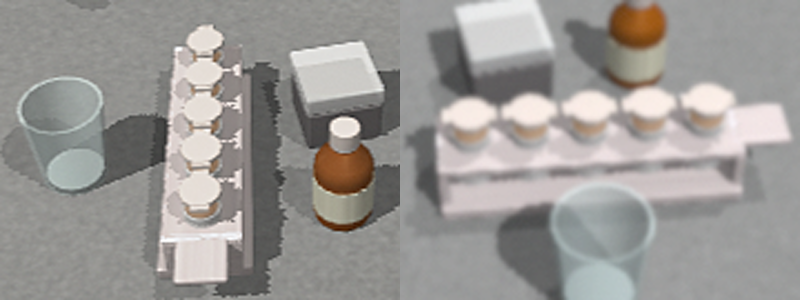

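View pics/w7.png

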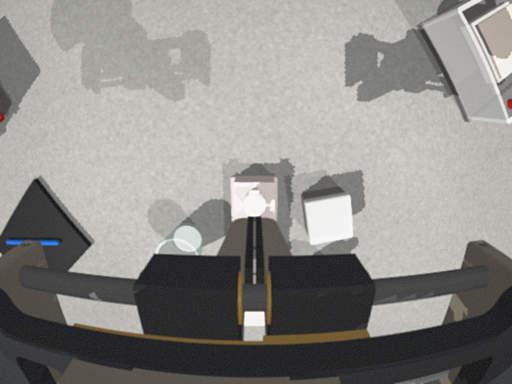

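All five lids lie flat in both views, and the arm is well clear. As a final check, I'll overlay the shut outlines and compare the rack and bystanders with the first picture.

```bash
python3 - <<'E'
from workcell import bot
from h import *
c=bot.read_camera("side");s=bot.read_camera("scene")["pixels"];s0=cv2.imread("pics/scene0.png");d0=cv2.imread("pics/side0.png")
g=lambda a:np.float32(cv2.cvtColor(a,cv2.COLOR_BGR2GRAY))
def sh(a,b,x,y,w,h): return np.round(cv2.phaseCorrelate(g(a)[y:y+h,x:x+w],g(b)[y:y+h,x:x+w],cv2.createHanningWindow((w,h),cv2.CV_32F))[0],2)
print("scene px shift: tab",sh(s0,s,200,255,45,30),"bottle",sh(s0,s,265,205,40,58),"beaker",sh(s0,s,133,185,50,60),"box",sh(s0,s,255,170,52,50))
print("side: rack",sh(d0,c["pixels"],190,230,135,30),"tab",sh(d0,c["pixels"],312,205,30,30))
def pr(X):
    x=np.array(c["R"])@X+np.array(c["t"]); return np.array([c["fx"]*x[0]/x[2]+c["cx"],c["fy"]*x[1]/x[2]+c["cy"]])
I=cv2.convertScaleAbs(c["pixels"][190:250,190:330],alpha=1.5);I=cv2.resize(I,(798,342),interpolation=2)
for i in range(1,6):
 for a,col in [(0,(0,255,0)),(.15,(0,0,255))]:
  P=[]
  for t in np.linspace(0,2*np.pi,60):
    dd,ll=15.5+14*np.cos(t),14*np.sin(t)
    P.append((pr(pt(i,10+dd*np.cos(a)-4*np.sin(a),4*np.cos(a)+dd*np.sin(a))+L*ll/1e3)-[190,190]+.5)*5.7)
  cv2.polylines(I,[np.int32(P)],True,col,1)
cv2.imwrite("pics/z8.png",I);print(bot.current_clock())
E
```

```text
scene px shift: tab [0.48 0.44] bottle [ 0.04 -0.  ] beaker [ 0.01 -0.03] box [-0.06 -0.04]
side: rack [ 0.52 -0.02] tab [0.3  0.23]
20.925
```

View pics/z8.png

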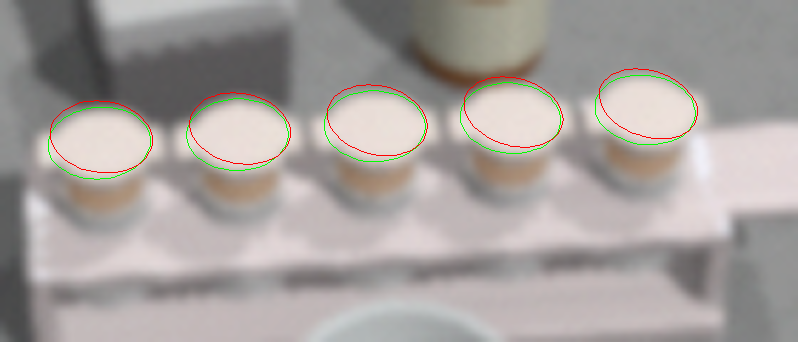

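The lid outlines fit the shut ellipses. The bystanders haven't moved, and the rack has shifted at most about 0.7 px, or 1–2 mm. Handing in.

```bash
python3 -c "
from workcell import bot
bot.job_done();print(bot.current_clock())"
```

```text
the job is handed in; nothing more can be done
the job is handed in; nothing more can be done
```

All five lids look shut, and I've handed the job in; it gave no verdict. I swung them over one at a time from the thumb-tab end with closed fingertips. Each fingertip arc followed the lid round its hinge, then passed over it 1.5 mm above shut height. The arm then retreated clear above the plain end, at about 21 s of the 51 s allowed.

**Lids:** in the last side view all five match the outline of a shut lid. That is a judgement by eye, with no hinge angles measured; the side view can be up to about 2 mm off.

**Forces:** readings at the end of each move were about 1.5 N or less. I did not record the peaks in between.

**Rack and bystanders:** the rack stands level and shifted about 0.5–0.7 pixel, roughly 1–2 mm. The bottle, beaker and tip box did not measurably move.

**Disagreements:** the first wrist and side measurements of the row differed by 7–9 mm in y when both were cast onto the 60 mm mouth plane. I measured again with the wrist camera facing the row, and that agreed with the rack's known dimensions to about 1–2 mm. My first turn behind the tab also left that camera facing away from the row, which cost about 3 s.

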